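Open the parts bin on its stay and hang the dipper on its lip

TASK

Open the parts bin wide: lift the stay bar off its pin, slide the cover back with it and drop the hole nearest the knob over the pin. Then take the dipper that has a hook, and hang it by its hook on the bin's lip on the robot's side, upright and with its cup inside the bin. Leave the other things on the bench where they are.

Things in the scene. Friction and masses are not known exactly. Their poses are not given: they have to be found in the camera images.
- bin: Red parts bin with a sliding metal cover, fixed to the bench: 200 mm deep (x), 260 long (y), 120 high, walls 6, floor 6 mm with fittings up to 25 mm high. Origin: centre of its underside. x points across it, away from the robot; y along it to the pin end; z up. The cover lies on the rim, its top 5 mm above it. Once wide open, the mouth is free from y = -0.02 to +0.124 m.
- near_lip (a point): Point on top of the bin's lip on the robot's side, at the middle of its 6 mm thickness, in the stretch that is free once the cover is wide open; in the bin's frame at (-0.097, 0.05, 0.12) m. Axes as the bin's. A cover runner outside this wall ends at bin y = -0.04; beyond it the lip is bare.
- cover (a joint): Slide of the flat metal cover (226 x 185 x 4 mm) along the bin's -y, m. 0 at the start (mouth open only 54 mm, at the +y end), 0.09 when the hole nearest the knob is over the pin (wide open). Stops at -0.04 and 0.105. Friction 1.5 N: it stays where it is left. It has no handle: it is moved by the stay bar hinged to it.
- stay (a joint): Lift of the stay bar, rad: 0 level (down over the pin), up to 0.9; it falls back by its weight. Flat steel bar 26 x 5 mm along the bin's +y at bin x = 0.04; its hinge on the cover (axis along bin x) is 137 mm above the bench at bin y = 0.02 - cover value. 13 mm holes 120 (on the pin at the start), 165 and 210 mm from the hinge. It clears the pin above 0.16 rad.
- stay_knob (a point): Centre of the black ball knob, 22 mm in diameter, at the free end of the stay bar, 250 mm from its hinge, on an 8 mm stem, 31 mm above the middle of the bar's thickness (168 mm above the bench with the bar level). The place to hold the bar; the ball lets it tilt in the grasp. Axes: the bar's (y along it to the knob).
- hole_end (a point): Centre of the hole nearest the knob, at the middle of the bar's thickness, 40 mm from the knob along the bar. This is the one to put over the pin.
- pin_tip (a point): Top of the upright steel pin, 8 mm in diameter, standing 18 mm proud of its bracket at the +y end of the bin; in the bin's frame at (0.04, 0.14, 0.1525) m. The level bar lies on the bracket with its top 13 mm below this point.
- dipper: The hooked dipper, loose, standing on the bench; 0.11 to 0.22 kg. Aluminium cup 60 mm across, 45 high; upright flat handle (18 mm along y, 5 along x, centred at x = -32 mm) with a black grip on top, 174 mm high in all, and a hook on the handle's outer side. Origin: centre of the cup's underside. The hook points to -x (away from the cup), z up.
- dipper_hook (a point): Inside of the dipper's hook: middle of its 13.5 mm gap, at the underside of the hook's top, in the dipper's frame at (-0.0412, 0, 0.095) m. The hook is 18 mm wide, 4 mm thick on top; its outer prong is 5 mm thick and reaches 25 mm down from this point. Hung, this point lies on the top of the lip. Axes as the dipper's.
- dipper_grip (a point): Centre of the dipper's black grip: 13 mm (x) by 18 mm (y) by 56 mm high, in the dipper's frame at (-0.032, 0, 0.146) m. Axes as the dipper's.
- plain_dipper: Bystander: same dipper, same size, but with no hook; the two may stand in either place. Origin: centre of the cup's underside.
- carton_a: Bystander: cardboard carton 100 x 140 x 70 mm, origin at the centre of its underside.
- carton_b: Bystander: cardboard carton 80 x 110 x 50 mm, origin at the centre of its underside.
- tape_roll: Bystander: roll of clear tape lying flat, 90 mm across, 48 mm high, origin at the centre of its underside.
- can: Bystander: steel can 66 mm across, 120 mm high, origin at the centre of its underside.
- scanner: Bystander: hand scanner lying flat, about 150 x 65 x 35 mm, origin under it.
- black_tray: Bystander: black open tray 90 x 100 x 50 mm, origin at the centre of its underside.

How it is judged:
By the outcome, as a careful person would: the job done as asked, in the order asked, and still so for the second after the job is handed in, with the robot touching nothing.
It also fails if it takes over 58 s, if anything falls off the work surface, if the arm or the gripper's body presses on something with over 40 N, if the wrist force passes 120 N, or if a joint passes its speed limit or range.

ROBOT

A 6-joint arm with a two-finger parallel gripper is mounted at the origin on the work surface. World frame = base frame: x ahead of the robot, y to its left, z up, the work surface at z = 0. Lengths are in m, angles in rad, forces in N, time in s.
With the tool pointing down it reaches from about 0.375 to 0.9 m from the base axis. Payload 3.1 kg.
Tool frame: the origin (TCP) lies on the centre line of the jaws, within the pads' length; the fingertips stand 14 mm ahead of it and the grasp point (between the pads) lies 5 mm behind it; y points along the fingers, z is the direction in which the jaws open and shut, and the axes are right-handed (so a half turn about y gives the same grasp; the last joint's range is limited). The gripper opens to 87 mm and grips with 3 to 60 N. Pads are 19 mm wide; open, the fingers measure 117 mm over their backs; the gripper's body (75 mm by 190 mm) begins 51 mm behind the grasp point.
Start: joints at [1.006, 0.527, 1.433, -0, 1.181, -0.178], TCP at [0.235, 0.579, 0.237] pointing down, gripper open.
Joint ranges: [-3.08, 3.08], [-0.75, 2.2], [0.22, 2.44], [-1.43, 4.57], [0, 2.65], [-2.85, 2.85]. Speed limits (rad/s): [2.79, 2.79, 3.14, 3.14, 3.14, 3.14].

INTERFACE

Orientations are given as a unit quaternion [x, y, z, w].
In Python, from rig import robot, vision gives the robot as it stands.
- The arm moves only by the shell command python3 -m crank 'ROWS' [FORCE]. ROWS is JSON, a list of rows, each a list of 7 numbers: the shift along the tool's x, y, z as a fraction of full scale, then the turn, a rotation vector about the tool's x, y, z as a fraction of full scale, then the gripper command: -1 is shut, 1 is fully open, values between are in proportion. In form: [[x, y, z, wx, wy, wz, grip], ...]. A call has 1 to 10 rows; each row is the pose to reach, as a shift and turn from the pose commanded when the call began, along the tool's axes at that moment, turning the shorter way round; what a row does not reach only later rows make up. Full scale, the value 1, is 50 cm for a shift and pi rad for a turn. A row lasts 1/8 s, in which the tool goes at most 62.5 mm and 10.7 degrees, less where a joint would pass 70% of its speed; a pose out of reach is approached as far as the arm can. A call with a number of a shift or a turn outside -1 to 1 is refused whole. A call with a gripper value outside its range is refused whole. The fingers move at their own pace and stop on an object; FORCE is the grip in N (left out, the last holds). Time passes only in rows, so rows that repeat a pose let the fingers close. It gives the time, the measured TCP pose, the force and the opening at its end, in the units of the state.
- robot.get_obs(): the state, without advancing time (a new reading comes with each control period).
- vision.camera(name): name is "scene" or "top" or "wrist"; returns the picture (420x560x3 uint8, blue, green, red); there is no depth.
- vision.camera_info(name): a dict with "vfov" (degrees; the focal length in pixels is half the picture's height over the tangent of half this angle, whatever the lens; pixels are square), "cx", "cy" (the principal point, pixels), "k1" (the pictures are not rectified: a ray, as slopes to the right and down, at radius r is drawn at 1 + k1 r^2 times it, then the intrinsics apply), "world_from_camera" (4x4, takes a point from camera to world coordinates); the wrist camera has in their place "tool_from_camera" (4x4, takes a point from camera to tool coordinates, whose origin is the TCP and whose axes are the tool frame's). Camera axes: x right, y up, looking along -z (the intrinsics and any distortion apply to the point x, -y, -z); pixel columns grow to the right and rows downward; lengths in m; the calibration is good to about 2 mm. A picture is of the moment at which its call begins: read the wrist's pose just before it. camera_info takes no time and is no camera call.
- robot.hand_in(): hands the job in, once; it reports no verdict.
The state is a dict: "time": time; "q": joint angles; "joint_velocities": joint speeds; "joint_torque": joint torques, N m; "position": TCP position; "tool_rot": TCP orientation; "ft_force": force on the tool from outside, world axes, zero at the start; "moment": the same for the moment, N m; "grip_width": finger opening in m.
Only numpy, scipy, OpenCV 4.12 (cv2) and the standard library are available. Lean on these libraries where they do the work, as an engineer would, in place of code of your own. Each camera call takes 0.05 s, during which the arm holds its last target.

## Working session

There is one attempt and no reset: what is moved stays moved. The work goes in short steps, Python scripts to look and compute and a shell command to move; the robot and the scene stay as the last step left them, time stands still between calls to the robot, and variables do not carry over. Pictures are saved under pics/ and viewed, and the job is handed in when it is done.

```bash
ls; mkdir -p pics; python3 - <<'E'
from rig import robot, vision
import cv2
o=robot.get_obs(); print(o)
for n in ("scene","top","wrist"):
    im=vision.camera(n); cv2.imwrite(f"pics/{n}0.png",im)
    print(n,vision.camera_info(n))
E
```

```text
pics
{'time': 0.0, 'q': array([ 1.00651114e+00,  5.28471639e-01,  1.43387951e+00, -2.76729628e-06,
        1.18139878e+00, -1.78496279e-01]), 'joint_velocities': array([ 0.0002183 , -0.00081107, -0.0003001 , -0.00069624,  0.00036235,
        0.00109722]), 'joint_torque': array([-9.64483988e-04, -4.40038455e+01, -1.76589561e+01,  6.30873931e-02,
        5.83639496e-02, -1.75105324e-04]), 'position': array([0.23477617, 0.57848058, 0.23557549]), 'tool_rot': array([ 0.69470312, -0.13582821,  0.1352763 , -0.69328104]), 'ft_force': array([-0.43980468,  0.13899036, -0.39289386]), 'moment': array([ 0.01191319, -0.0222949 ,  0.02109475]), 'grip_width': 0.08698388166753097}
scene {'vfov': 55.52866476865489, 'cx': 281.1794103083881, 'cy': 213.39820708714072, 'k1': -0.07576822925750638, 'world_from_camera': array([[ 0.07119857, -0.74999606,  0.65759918,  1.35717945],
       [ 0.99736045,  0.06294378, -0.0361969 ,  0.00413978],
       [-0.01424425,  0.65844058,  0.75249791,  1.01762006],
       [ 0.        ,  0.        ,  0.        ,  1.        ]])}
top {'vfov': 48.83212852782057, 'cx': 280.3754014382948, 'cy': 208.50284782401755, 'k1': -0.10228374632598268, 'world_from_camera': array([[-0.01181914,  0.99567083, -0.09219494,  0.45716696],
       [-0.99989759, -0.0125125 , -0.00694616,  0.04553476],
       [-0.00806968,  0.0921034 ,  0.99571675,  1.33231898],
       [ 0.        ,  0.        ,  0.        ,  1.        ]])}
wrist {'vfov': 58.30111762052052, 'cx': 274.4050075770596, 'cy': 208.26426457881556, 'k1': -0.07571126061101498, 'tool_from_camera': array([[ 2.12793307e-03, -9.59545297e-01, -2.81546257e-01,
        -7.83976298e-02],
       [ 6.48442037e-04,  2.81548159e-01, -9.59546879e-01,
        -1.48720425e-01],
       [ 9.99997526e-01,  1.85928511e-03,  1.22132515e-03,
         4.34451678e-04],
       [ 0.00000000e+00,  0.00000000e+00,  0.00000000e+00,
         1.00000000e+00]])}
```

View pics/scene0.png

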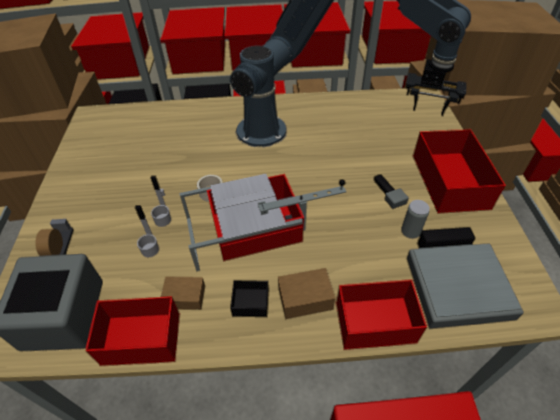

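View pics/top0.png

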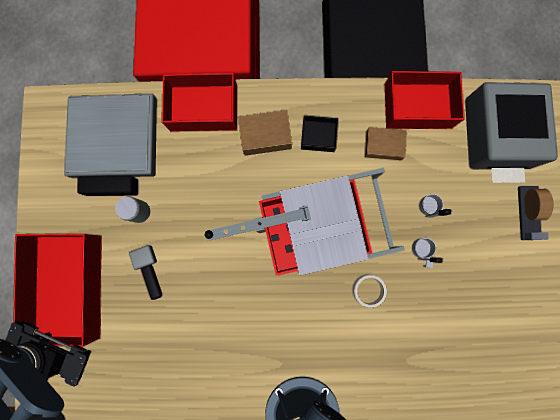

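View pics/wrist0.png

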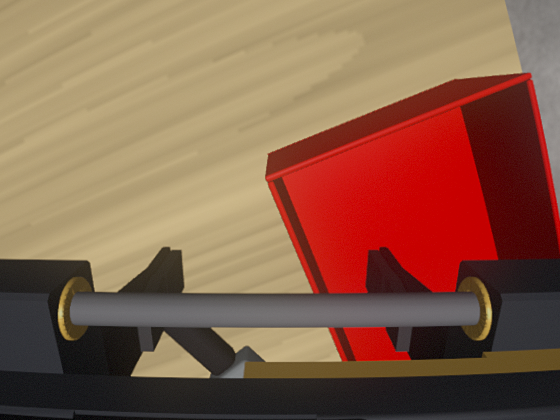

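The top view shows the bin at about (315,228) with the knob at (208,234). The two dippers are at (431,205) and (424,248), and the second seems to have the hook. I'll zoom in to check.

```bash
python3 - <<'E'
import cv2
t=cv2.imread("pics/top0.png"); s=cv2.imread("pics/scene0.png")
cv2.imwrite("pics/t_d.png",cv2.resize(t[180:290,390:480],None,fx=6,fy=5.4,interpolation=cv2.INTER_CUBIC))
cv2.imwrite("pics/t_b.png",cv2.resize(t[160:290,190:410],None,fx=3.6,fy=3.6,interpolation=cv2.INTER_CUBIC))
cv2.imwrite("pics/s_d.png",cv2.resize(s[165:285,120:360],None,fx=3.3,fy=3.3,interpolation=cv2.INTER_CUBIC))
E
```

```text
(no output)
```

View pics/t_d.png

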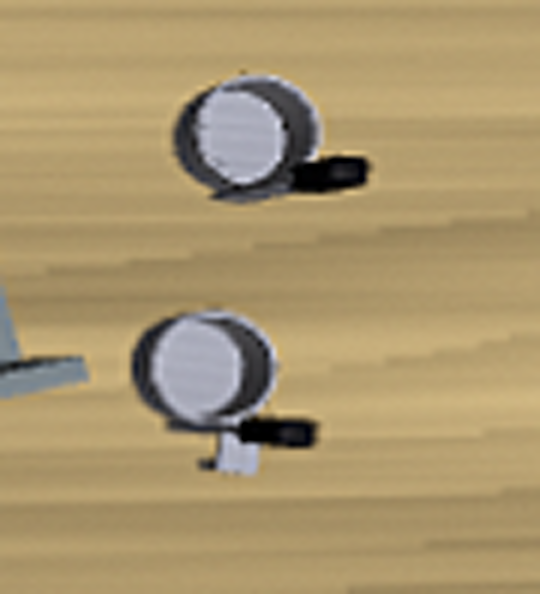

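View pics/t_b.png

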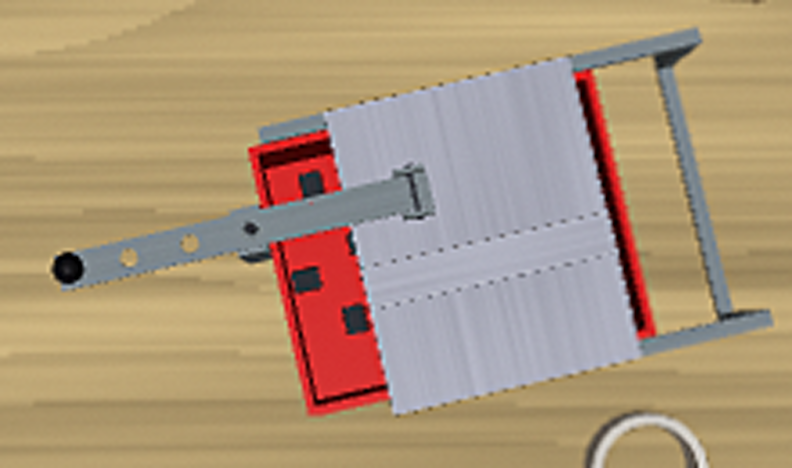

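View pics/s_d.png

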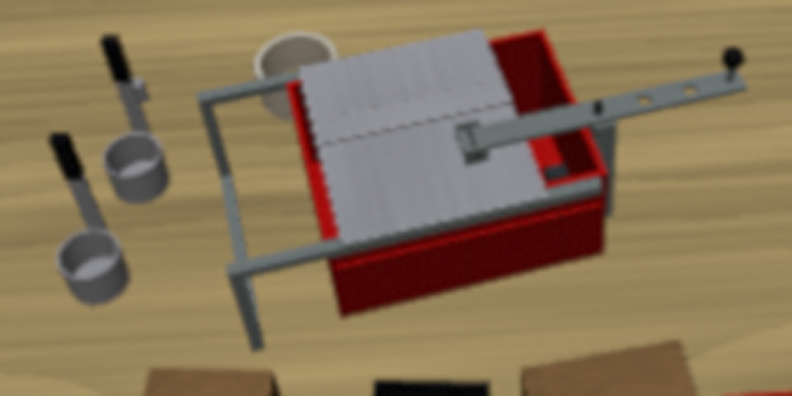

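```bash
cat > h.py <<'E'
import numpy as np, cv2
from rig import robot, vision
from scipy.spatial.transform import Rotation as R
def cam(n,obs=None):
    i=vision.camera_info(n); f=210/np.tan(np.radians(i['vfov'])/2)
    K=np.array([[f,0,i['cx']],[0,f,i['cy']],[0,0,1]]); D=np.array([i['k1'],0,0,0,0.])
    if n=='wrist':
        o=obs or robot.get_obs(); T=np.eye(4); T[:3,:3]=R.from_quat(o['tool_rot']).as_matrix(); T[:3,3]=o['position']
        W=T@i['tool_from_camera']
    else: W=i['world_from_camera']
    return K,D,W
def ray(c,px):
    K,D,W=c; u=cv2.undistortPoints(np.array([[px]],float),K,D)[0,0]
    d=W[:3,:3]@np.array([u[0],-u[1],-1]); return W[:3,3],d/np.linalg.norm(d)
def plane(c,px,z):
    o,d=ray(c,px); return o+d*(z-o[2])/d[2]
def tri(*cp):
    A=np.zeros((3,3));b=np.zeros(3);rs=[]
    for c,p in cp:
        o,d=ray(c,p);P=np.eye(3)-np.outer(d,d);A+=P;b+=P@o;rs.append((o,P))
    x=np.linalg.solve(A,b); return x,[np.linalg.norm(P@(x-o))*1000 for o,P in rs]
def proj(c,X):
    K,D,W=c; p=np.linalg.inv(W)@np.append(X,1); q=np.array([[[p[0],-p[1],-p[2]]]])
    return cv2.projectPoints(q,np.zeros(3),np.zeros(3),K,D)[0][0,0]
E
python3 - <<'E'
from h import *
np.set_printoptions(precision=4,suppress=True)
t=cv2.imread("pics/top0.png"); s=cv2.imread("pics/scene0.png")
T=cam('top');S=cam('scene')
def blob(im,x0,y0,x1,y1,thr=40):
    m=(im[y0:y1,x0:x1].max(2)<thr).astype(np.uint8)
    n,l,st,c=cv2.connectedComponentsWithStats(m); 
    return [(st[i,4],c[i]+[x0,y0],st[i,:4]+[x0,y0,0,0]) for i in range(1,n) if st[i,4]>5]
print('top knob',blob(t,195,222,225,246)); print('scene knob',blob(s,330,172,352,196))
kt=max(blob(t,195,222,225,246),key=lambda a:a[0])[1];ks=max(blob(s,330,172,352,196),key=lambda a:a[0])[1]
print('knob',tri((T,kt),(S,ks)),plane(T,kt,.168))
pt=np.array([251,229])/3.6+[190,160]-.36; ps=np.array([598,104])/3.3+[120,165]-.35
print('pin',tri((T,pt),(S,ps)),plane(T,pt,.1525))
L=[(248,147),(312,413),(655,333),(593,70)]
C=[plane(T,np.array(p)/3.6+[190,160]-.36,.12) for p in L]
for c in C: print('corner',c)
for a,b in ((0,1),(1,2),(2,3),(3,0)): d=C[b]-C[a]; print(np.linalg.norm(d),np.degrees(np.arctan2(d[1],d[0])))
print('centre',np.mean(C,0))
print('grips top',blob(t,415,195,460,275)); print('grips s',blob(s,125,170,175,230))
E
```

```text
top knob [(np.int32(52), array([208.5192, 233.9808]), array([205, 230,   8,   9]))]
scene knob [(np.int32(21), array([341.619 , 182.4762]), array([340, 180,   5,   6]))]
knob (array([0.5028, 0.2369, 0.1651]), [np.float64(0.5535196603495525), np.float64(0.5535196603495732)]) [0.5026 0.2359 0.168 ]
pin (array([0.5298, 0.1094, 0.1442]), [np.float64(1.0082021910285281), np.float64(1.0082021910284877)]) [0.5292 0.1079 0.1525]
corner [0.5914 0.1114 0.12  ]
corner [0.3974 0.0666 0.12  ]
corner [ 0.4517 -0.1834  0.12  ]
corner [ 0.6453 -0.1432  0.12  ]
0.19912506548532252 -167.01351439947535
0.25586396101496045 -77.74219668022357
0.197742253929998 11.74721926188249
0.26016210930633776 101.95508118575098
centre [ 0.5214 -0.0371  0.12  ]
grips top [(np.int32(63), array([444.2222, 211.7778]), array([438, 209,  13,   7])), (np.int32(50), array([435.24, 259.64]), array([428, 258,  14,   5]))]
grips s [(np.int32(54), array([154.8889, 183.037 ]), array([152, 177,   7,  13])), (np.int32(64), array([139.7188, 211.9531]), array([136, 206,   9,  13]))]
```

```bash
python3 - <<'E'
from h import *
np.set_printoptions(precision=4,suppress=True)
T=cam('top');S=cam('scene')
g,r=tri((T,(435.24,259.64)),(S,(154.9,183.0))); print('grip hook',g,r)
g2,r2=tri((T,(444.2,211.8)),(S,(139.7,211.95))); print('grip plain',g2,r2)
c=plane(T,np.array([204,362])/[6,5.4]+[390,180]-.4,.045); print('cup',c, 'plain',plane(T,np.array([247,136])/[6,5.4]+[390,180]-.4,.045))
d=c-g; print(np.linalg.norm(d[:2]),np.degrees(np.arctan2(d[1],d[0])))
# tape
print('tape',plane(T,(370,291),.048))
o=robot.get_obs();M=R.from_quat(o['tool_rot']).as_matrix();print(M)
E
```

```text
grip hook [ 0.4296 -0.3447  0.1411] [np.float64(0.338227860216915), np.float64(0.3382278602170665)]
grip plain [ 0.5531 -0.3723  0.1444] [np.float64(0.3790018149443562), np.float64(0.37900181494419455)]
cup [ 0.4642 -0.3447  0.045 ] plain [ 0.5816 -0.3698  0.045 ]
0.034647427985547964 0.047061213797881876
tape [ 0.3445 -0.19    0.048 ]
[[ 0.9265 -0.0009  0.3763]
 [-0.3763 -0.0014  0.9265]
 [-0.0003 -1.     -0.0017]]
```

```bash
cat >> h.py <<'E'
def Rt(yaw):
    z=np.array([np.cos(yaw),np.sin(yaw),0]);y=np.array([0,0,-1.]);return np.stack([np.cross(y,z),y,z],1)
def row(p,yawdeg,cmd=None):
    o=robot.get_obs(); M=R.from_quat(o['tool_rot']).as_matrix()
    if cmd is not None: o['position']=np.array(cmd[0]); M=Rt(np.radians(cmd[1]))
    d=M.T@(np.array(p)-o['position'])/.5; w=R.from_matrix(M.T@Rt(np.radians(yawdeg))).as_rotvec()/np.pi
    print(np.round(d,4),np.round(w,4))
E
python3 -c "
from h import *
row((.503,.2365,.26),12)"
```

```text
[ 0.7543 -0.0479 -0.4322] [5.000e-04 3.105e-01 2.000e-04]
```

```bash
python3 -m crank '[[0.7543,-0.0479,-0.4322,0,0.3105,0,0.2],[0.7543,-0.0479,-0.4322,0,0.3105,0,0.2],[0.7543,-0.0479,-0.4322,0,0.3105,0,0.2],[0.7543,-0.0479,-0.4322,0,0.3105,0,0.2],[0.7543,-0.0479,-0.4322,0,0.3105,0,0.2],[0.7543,-0.0479,-0.4322,0,0.3105,0,0.2],[0.7543,-0.0479,-0.4322,0,0.3105,0,0.2],[0.7543,-0.0479,-0.4322,0,0.3105,0,0.2],[0.7543,-0.0479,-0.4322,0,0.3105,0,0.2],[0.7543,-0.0479,-0.4322,0,0.3105,0,0.2]]' 25; python3 - <<'E'
from h import *
o=robot.get_obs();im=vision.camera('wrist');cv2.imwrite('pics/w1.png',im)
W=cam('wrist',o);print(o['position'],R.from_quat(o['tool_rot']).as_matrix())
print('knob',proj(W,(.5028,.2365,.168)),'pin',proj(W,(.529,.108,.1525)))
E
```

```text
time: 1.4
position: [0.502, 0.2381, 0.2602]
tool_rot: [0.55, -0.445, 0.444, -0.55]
ft_force: [-0.0, 0.3, 0.2]
grip_width: 0.0521
[0.50195595 0.23805392 0.2602228 ] [[ 2.09923405e-01 -1.24364240e-03  9.77717044e-01]
 [-9.77717781e-01  6.44665909e-05  2.09923646e-01]
 [-3.24100032e-04 -9.99999225e-01 -1.20239824e-03]]
knob [276.71676997 221.30252572] pin [275.00197609 366.61451109]
```

View pics/w1.png

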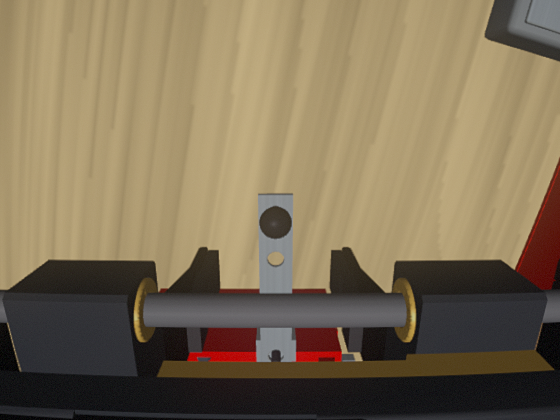

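The knob is at (275,222), within 2 px of the prediction. The bar lines up vertically, so the yaw is right. Next I descend.

```bash
python3 -c "
from h import *
row((.5023,.2365,.163),12)"
```

```text
[0.0034 0.1946 0.0002] [ 0.0003  0.0008 -0.0001]
```

```bash
python3 -m crank '[[0.0034,0.1,0,0,0,0,0.2],[0.0034,0.16,0,0,0,0,0.2],[0.0034,0.19,0,0,0,0,0.2],[0.0034,0.1946,0,0,0,0,0.2],[0.0034,0.1946,0,0,0,0,-1],[0.0034,0.1946,0,0,0,0,-1],[0.0034,0.1946,0,0,0,0,-1],[0.0034,0.1946,0,0,0,0,-1],[0.0034,0.1946,0,0,0,0,-1],[0.0034,0.1946,0,0,0,0,-1]]' 30
```

```text
time: 2.7
position: [0.5031, 0.2351, 0.1635]
tool_rot: [0.55, -0.445, 0.445, -0.549]
ft_force: [-2.8, -1.0, 6.2]
grip_width: 0.0203
```

```bash
python3 -m crank '[[0.0029,-0.02,0,0,0,0,-1],[0.0066,-0.0398,0,0,0,0,-1],[0.011,-0.0594,0,0,0,0,-1],[0.0162,-0.0788,0,0,0,0,-1],[0.0256,-0.1076,0,0,0,0,-1],[0.0256,-0.1076,0,0,0,0,-1],[0.0256,-0.1076,0,0,0,0,-1]]'; python3 - <<'E'
from h import *
o=robot.get_obs();print(o['position'],o['ft_force'])
im=vision.camera('wrist');cv2.imwrite('pics/w2.png',im)
im=vision.camera('scene');cv2.imwrite('pics/s2.png',cv2.resize(im[150:290,150:390],None,fx=3.3,fy=3.3,interpolation=cv2.INTER_CUBIC))
E
```

```text
time: 3.58
position: [0.5059, 0.2225, 0.2173]
tool_rot: [0.55, -0.445, 0.445, -0.549]
ft_force: [-3.9, -0.5, -1.1]
grip_width: 0.0199
[0.50585418 0.22254704 0.21726655] [-3.91494387 -0.46046589 -1.07421955]
```

View pics/w2.png

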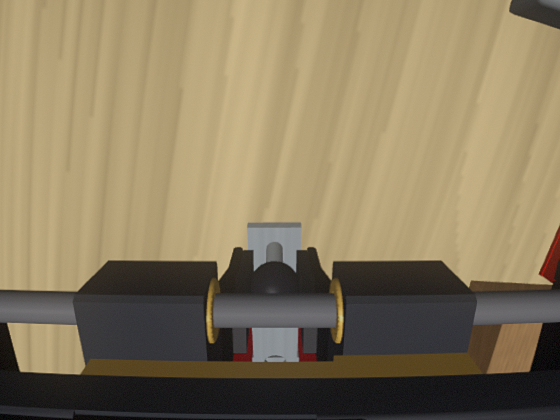

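View pics/s2.png

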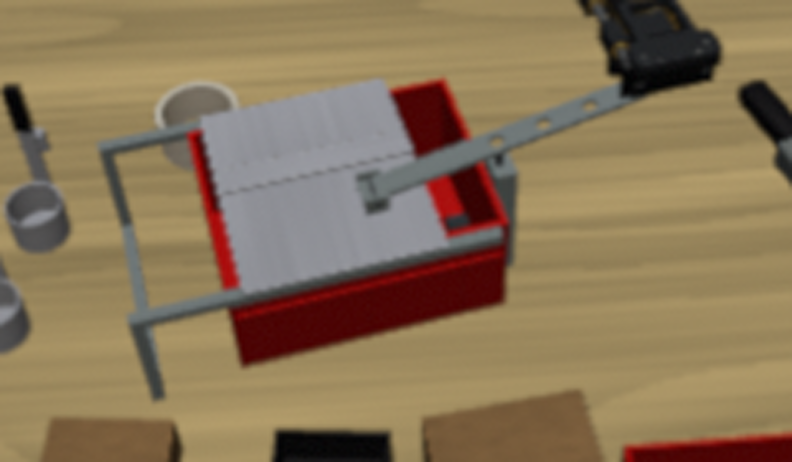

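```bash
python3 -m crank '[[0.03,0,0,0,0,0,-1],[0.07,0,0,0,0,0,-1],[0.11,0,0,0,0,0,-1],[0.15,0,0,0,0,0,-1],[0.175,0,0,0,0,0,-1],[0.18,0,0,0,0,0,-1],[0.18,0,0,0,0,0,-1],[0.18,0,0,0,0,0,-1]]'; python3 - <<'E'
from h import *
o=robot.get_obs();print(o['position'],o['ft_force'])
im=vision.camera('wrist');cv2.imwrite('pics/w3.png',im)
im=vision.camera('scene');cv2.imwrite('pics/s3f.png',im);cv2.imwrite('pics/s3.png',cv2.resize(im[150:290,150:390],None,fx=3.3,fy=3.3,interpolation=cv2.INTER_CUBIC))
im=vision.camera('top');cv2.imwrite('pics/t3.png',cv2.resize(im[160:290,190:410],None,fx=3.6,fy=3.6,interpolation=cv2.INTER_CUBIC))
E
```

```text
time: 4.68
position: [0.5251, 0.1346, 0.2169]
tool_rot: [0.55, -0.445, 0.445, -0.55]
ft_force: [-2.6, -2.6, -1.6]
grip_width: 0.0203
[0.52505615 0.13456896 0.21693595] [-2.6187327  -2.62352355 -1.62363157]
```

View pics/t3.png

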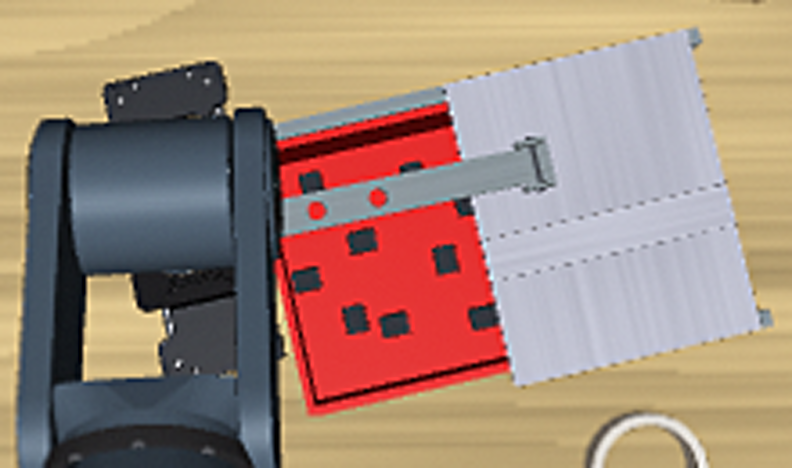

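View pics/s3.png

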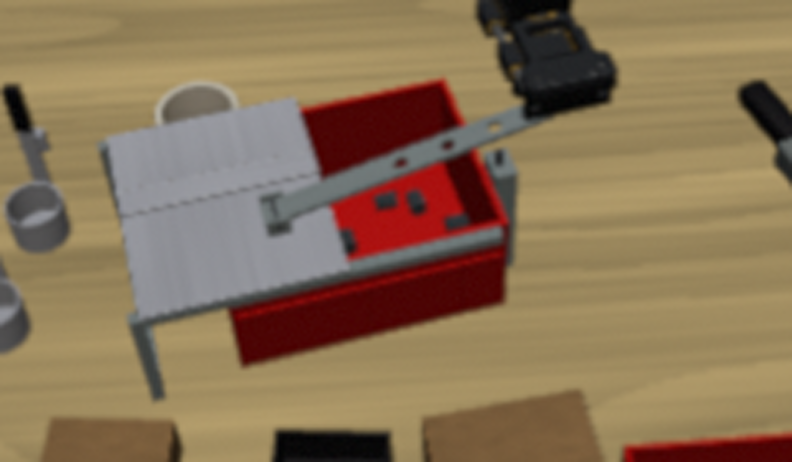

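View pics/w3.png

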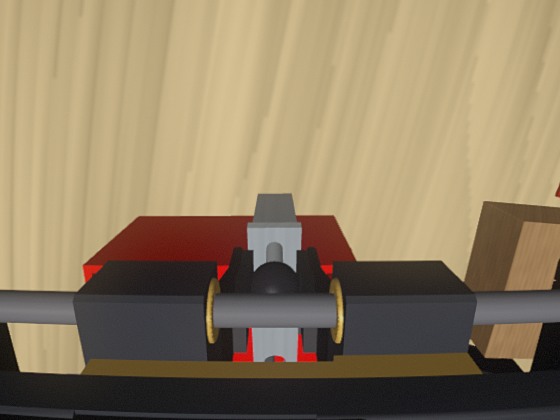

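```bash
python3 - <<'E'
from h import *
T=cam('top')
f=lambda p,z:plane(T,np.array(p)/3.6+[190,160]-.36,z)
for a,b in (((324,114),(446,88)),((394,415),(517,387)),((573,57),(690,31)),((429,192),(552,166))):
    d=f(b,.125)-f(a,.125);print(np.linalg.norm(d),np.degrees(np.arctan2(d[1],d[0])))
o=robot.get_obs()
d=o['position'][:2]-np.array([.5031,.2351]);y=np.array([-.2079,.9781]);print(d@y*1000, d@np.array([.9781,.2079])*1000)
E
```

```text
0.09130505123472465 -78.59506171758345
0.0909894046609716 -78.02756974019587
0.08908288017631877 -78.0233079902448
0.09182574800330855 -78.77275104817747
-102.5531380706495 0.5642313966200779
```

```bash
python3 -m crank '[[-0.0042,0.0142,0,0,0,0,-1],[-0.0094,0.0288,0,0,0,0,-1],[-0.0121,0.0385,0,0,0,0,-1],[-0.0146,0.0482,0,0,0,0,-1],[-0.0169,0.058,0,0,0,0,-1],[-0.0169,0.058,0,0,0,0,-1]]';python3 -m crank '[[-0.0021,0.0098,0,0,0,0,-1],[-0.004,0.0197,0,0,0,0,-1],[-0.0058,0.0296,0,0,0,0,-1],[-0.0073,0.0396,0,0,0,0,-1],[-0.0087,0.0496,0,0,0,0,-1],[-0.0087,0.0496,0,0,0,0,-1]]'; python3 - <<'E'
from h import *
o=robot.get_obs();print(o['position'],o['ft_force'])
im=vision.camera('scene');cv2.imwrite('pics/s4f.png',im);cv2.imwrite('pics/s4.png',cv2.resize(im[150:290,150:390],None,fx=3.3,fy=3.3,interpolation=cv2.INTER_CUBIC))
E
```

```text
time: 5.58
position: [0.5232, 0.1431, 0.1877]
tool_rot: [0.55, -0.445, 0.445, -0.55]
ft_force: [-3.1, -1.2, 0.1]
grip_width: 0.0201
time: 6.32
position: [0.5224, 0.1472, 0.1636]
tool_rot: [0.55, -0.445, 0.445, -0.55]
ft_force: [-4.8, -0.7, 3.6]
grip_width: 0.02
[0.52238434 0.14717655 0.16364528] [-4.78552927 -0.65358308  3.58031433]
```

View pics/s4.png

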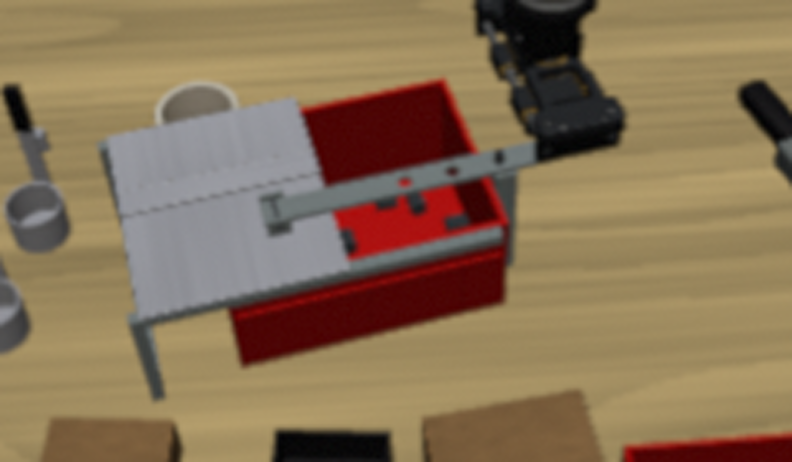

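The pin shows through the hole nearest the knob at (498,157), and the height is back at its starting value. I'll release and retreat.

```bash
python3 -m crank '[[0,0,0,0,0,0,0.2],[0,0,0,0,0,0,0.2],[0,0,0,0,0,0,0.2],[0,0,0,0,0,0,0.2],[0,-0.05,0,0,0,0,0.2],[0,-0.15,0,0,0,0,0.2],[0,-0.26,0,0,0,0,0.2],[0,-0.26,0,0,0,0,0.2],[0,-0.26,0,0,0,0,0.2]]';python3 -c "
from h import *
row((.4296,-.3447,.27),0)"
```

```text
time: 7.5
position: [0.5219, 0.1472, 0.2929]
tool_rot: [0.55, -0.445, 0.445, -0.55]
ft_force: [0.4, -0.0, -0.2]
grip_width: 0.0522
[ 0.9239  0.0459 -0.3854] [ 0.0001  0.0667 -0.    ]
```

```bash
python3 -m crank '[[0.9239,0.0459,-0.3854,0,0.0667,0,0.2],[0.9239,0.0459,-0.3854,0,0.0667,0,0.2],[0.9239,0.0459,-0.3854,0,0.0667,0,0.2],[0.9239,0.0459,-0.3854,0,0.0667,0,0.2],[0.9239,0.0459,-0.3854,0,0.0667,0,0.2],[0.9239,0.0459,-0.3854,0,0.0667,0,0.2],[0.9239,0.0459,-0.3854,0,0.0667,0,0.2],[0.9239,0.0459,-0.3854,0,0.0667,0,0.2],[0.9239,0.0459,-0.3854,0,0.0667,0,0.2],[0.9239,0.0459,-0.3854,0,0.0667,0,0.2]]';python3 -m crank '[[0,0,0,0,0,0,0.2],[0,0,0,0,0,0,0.2]]'; python3 - <<'E'
from h import *
o=robot.get_obs();print(o['position'],R.from_quat(o['tool_rot']).as_matrix())
im=vision.camera('wrist');cv2.imwrite('pics/w5.png',im)
W=cam('wrist',o);print('grip top',proj(W,(.4296,-.3447,.174)),'cup',proj(W,(.4642,-.3447,.045)))
im=vision.camera('top');cv2.imwrite('pics/t5f.png',im);cv2.imwrite('pics/t5.png',cv2.resize(im[160:290,190:410],None,fx=3.6,fy=3.6,interpolation=cv2.INTER_CUBIC))
E
```

```text
time: 8.75
position: [0.429, -0.3437, 0.2683]
tool_rot: [-0.499, 0.502, -0.499, 0.5]
ft_force: [-0.6, 0.2, -0.8]
grip_width: 0.0523
time: 9.0
position: [0.4303, -0.3432, 0.2702]
tool_rot: [-0.5, 0.5, -0.499, 0.501]
ft_force: [0.1, -0.8, 0.1]
grip_width: 0.0521
[ 0.43029349 -0.34318066  0.27021488] [[ 2.04778247e-03 -2.40926599e-04  9.99997874e-01]
 [-9.99997794e-01  4.67196711e-04  2.04789486e-03]
 [-4.67689111e-04 -9.99999862e-01 -2.39969350e-04]]
grip top [275.04038497 218.99128979] cup [308.9308308  179.71038527]
```

View pics/w5.png

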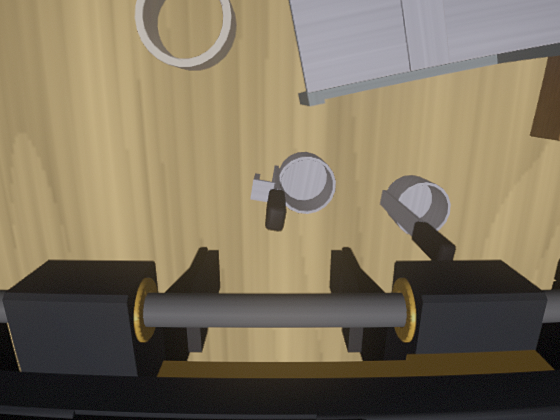

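View pics/t5.png

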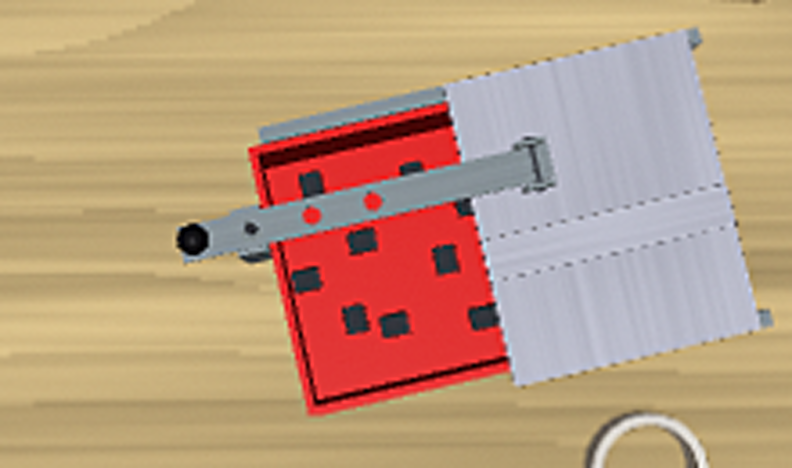

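The top view shows the bin wide open, with the pin (251,229) in the hole nearest the knob. Now a closer look at the dipper.

```bash
python3 - <<'E'
import cv2
im=cv2.imread('pics/w5.png');cv2.imwrite('pics/w5z.png',cv2.resize(im[140:245,240:350],None,fx=7,fy=5.7*1.0,interpolation=cv2.INTER_CUBIC))
E
```

```text
(no output)
```

View pics/w5z.png

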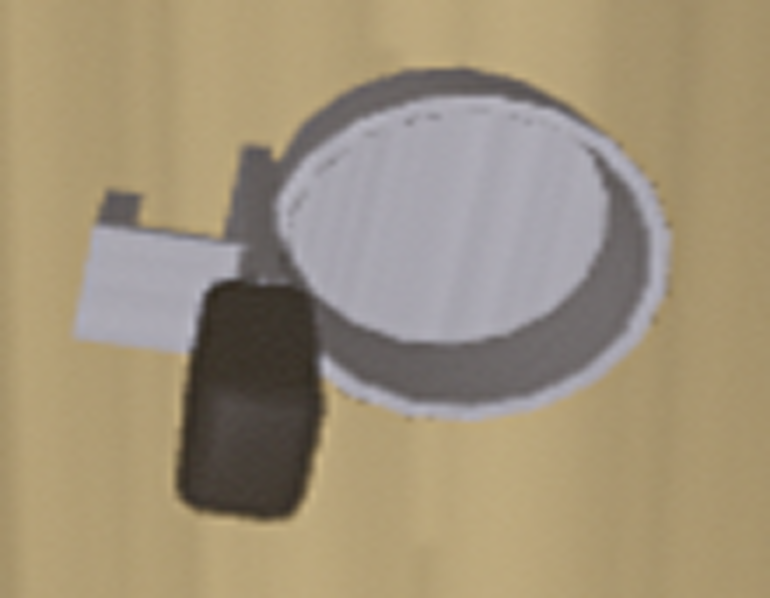

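```bash
python3 - <<'E'
from h import *
np.set_printoptions(precision=4,suppress=True)
o=robot.get_obs();W=cam('wrist',o)
f=lambda p,z:plane(W,np.array(p)/[7,5.7]+[240,140]-.42,z)
def a(p,q,z):
    A,B=f(p,z),f(q,z);d=B-A;print(A,B,np.linalg.norm(d),np.degrees(np.arctan2(d[1],d[0])))
a((96,225),(243,243),.099);a((75,338),(192,352),.099);a((96,225),(75,338),.099)
a((182,508),(295,520),.174);a((205,395),(180,500),.174);a((322,395),(300,515),.174)
print('top centre',f((248,455),.174),'cup',f((472,256),.045))
E
```

```text
[ 0.411  -0.3333  0.099 ] [ 0.4292 -0.3361  0.099 ] 0.018423016160798316 -8.793666304270218
[ 0.408  -0.3511  0.099 ] [ 0.4227 -0.3533  0.099 ] 0.014869552110808062 -8.714227179658405
[ 0.411  -0.3333  0.099 ] [ 0.408  -0.3511  0.099 ] 0.018023769932942003 -99.33644396531307
[ 0.4231 -0.3524  0.174 ] [ 0.4343 -0.3539  0.174 ] 0.01125045625601205 -7.916716508033975
[ 0.4255 -0.3381  0.174 ] [ 0.4229 -0.3513  0.174 ] 0.013470985344324851 -100.79545023168312
[ 0.4368 -0.3381  0.174 ] [ 0.4348 -0.3533  0.174 ] 0.015294270152265059 -97.70105392731219
top centre [ 0.4296 -0.3456  0.174 ] cup [ 0.4625 -0.3504  0.045 ]
```

```bash
python3 -c "
from h import *
row((.4298,-.3455,.141),-9)"
```

```text
[ 0.0036  0.2589 -0.0011] [-0.      0.0505  0.    ]
```

```bash
python3 -m crank '[[0.0036,0.05,-0.0011,0,0.0505,0,0.2],[0.0036,0.12,-0.0011,0,0.0505,0,0.2],[0.0036,0.18,-0.0011,0,0.0505,0,0.2],[0.0036,0.23,-0.0011,0,0.0505,0,0.2],[0.0036,0.2589,-0.0011,0,0.0505,0,0.2],[0.0036,0.2589,-0.0011,0,0.0505,0,0.2]]' && python3 -m crank '[[0,0,0,0,0,0,-1],[0,0,0,0,0,0,-1],[0,0,0,0,0,0,-1],[0,0,0,0,0,0,-1],[0,0,0,0,0,0,-1]]' 30; python3 - <<'E'
from h import *
o=robot.get_obs();print(o['position'],R.from_quat(o['tool_rot']).as_matrix())
E
```

```text
time: 9.85
position: [0.4292, -0.3459, 0.1402]
tool_rot: [-0.459, 0.539, -0.537, 0.459]
ft_force: [0.6, 0.8, -1.3]
grip_width: 0.0522
time: 10.48
position: [0.4298, -0.3468, 0.1411]
tool_rot: [0.459, -0.538, 0.539, -0.459]
ft_force: [-1.0, -0.2, -0.4]
grip_width: 0.0129
[ 0.42975742 -0.34678474  0.14109103] [[-1.58279535e-01  1.10660848e-03  9.87393723e-01]
 [-9.87394149e-01 -8.04513414e-04 -1.58278702e-01]
 [ 6.19218942e-04 -9.99999064e-01  1.21999674e-03]]
```

```bash
python3 -m crank '[[0,-0.03,0,0,0,0,-1],[0,-0.09,0,0,0,0,-1],[0,-0.16,0,0,0,0,-1],[0,-0.23,0,0,0,0,-1],[0,-0.29,0,0,0,0,-1],[0,-0.31,0,0,0,0,-1],[0,-0.31,0,0,0,0,-1],[0,-0.31,0,0,0,0,-1]]'; python3 -c "
from h import *
row((.425,-.0069,.295),12.2)
cv2.imwrite('pics/w6.png',vision.camera('wrist'))"
```

```text
time: 11.48
position: [0.4287, -0.3457, 0.2944]
tool_rot: [-0.459, 0.539, -0.537, 0.459]
ft_force: [0.3, 0.4, -1.7]
grip_width: 0.0129
[-6.680e-01  4.000e-04 -1.144e-01] [ 0.0006 -0.1183 -0.0008]
```

View pics/w6.png

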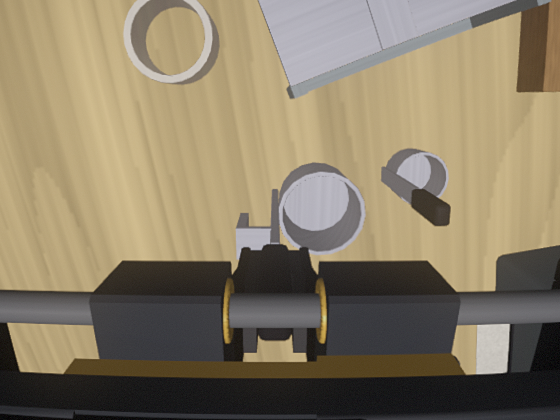

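The dipper hangs straight from the jaws, with the hook at (250,235) square to the tool. I'll carry it over the bin.

```bash
python3 -m crank '[[-0.04,0,-0.007,0,-0.007,0,-1],[-0.11,0,-0.019,0,-0.02,0,-1],[-0.19,0,-0.032,0,-0.033,0,-1],[-0.28,0,-0.048,0,-0.05,0,-1],[-0.37,0,-0.063,0,-0.066,0,-1],[-0.46,0,-0.079,0,-0.082,0,-1],[-0.54,0,-0.092,0,-0.096,0,-1],[-0.61,0,-0.104,0,-0.108,0,-1],[-0.655,0,-0.112,0,-0.116,0,-1],[-0.668,0,-0.1144,0,-0.1183,0,-1]]';python3 -m crank '[[0,0,0,0,0,0,-1],[0,0,0,0,0,0,-1],[0,0,0,0,0,0,-1]]'; python3 - <<'E'
from h import *
o=robot.get_obs();print(o['position'],R.from_quat(o['tool_rot']).as_matrix())
W=cam('wrist',o);print('lip',proj(W,(.416,-.0088,.12)))
cv2.imwrite('pics/w7.png',vision.camera('wrist'))
cv2.imwrite('pics/s7.png',vision.camera('scene')[120:320,100:400].repeat(2,0).repeat(2,1))
E
```

```text
time: 12.78
position: [0.4242, -0.0056, 0.2954]
tool_rot: [0.551, -0.444, 0.442, -0.551]
ft_force: [0.4, 0.2, -1.9]
grip_width: 0.0129
time: 13.15
position: [0.4258, -0.0084, 0.2958]
tool_rot: [0.55, -0.444, 0.444, -0.55]
ft_force: [0.0, 0.0, -2.6]
grip_width: 0.0129
[ 0.42581313 -0.00839607  0.29575667] [[ 2.10016627e-01  5.33970760e-06  9.77697814e-01]
 [-9.77697804e-01 -1.42255722e-04  2.10016625e-01]
 [ 1.40204536e-04 -9.99999990e-01 -2.46554466e-05]]
lip [264.49662087 187.90561031]
```

View pics/w7.png

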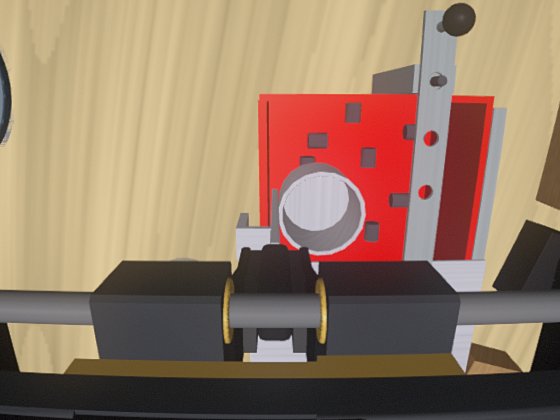

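View pics/s7.png

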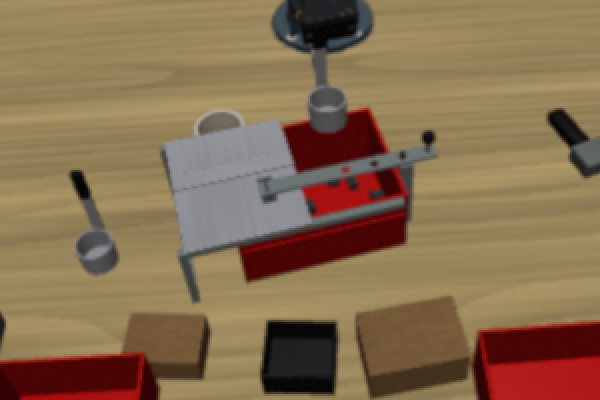

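```bash
python3 - <<'E'
from h import *
np.set_printoptions(precision=4,suppress=True)
im=cv2.imread('pics/w7.png');cv2.imwrite('pics/w7z.png',cv2.resize(im[85:260,225:345],None,fx=5,fy=3.4,interpolation=cv2.INTER_CUBIC))
o=robot.get_obs();W=cam('wrist',o)
bx=np.array([np.cos(np.radians(12.2)),np.sin(np.radians(12.2))])
for r in (115,140,170):
    print(r,im[r,254:275,2],im[r,254:275,1])
for c in (259,260,268,269):
    print(c,[plane(W,(c,r),.12)[:2]@bx for r in (115,140,170)])
print('tcp',o['position'][:2]@bx)
E
```

```text
115 [197 198 197 201 232 231 230 230 231 230 232 234 209 117 143 238 235 231
 230 231 231] [174 176 179 184  90  72  76  77  78  77  79  77  67  50  53  76  77  74
  71  76  75]
140 [199 200 198 197 217 232 232 231 231 231 231 235 234 129 132 215 235 233
 230 231 231] [176 177 178 176 130  71  69  73  72  71  69  72  69  49  52  62  67  69
  65  67  66]
170 [206 206 205 203 207 231 231 231 231 231 231 234 233 150 118 190 235 232
 231 230 230] [183 183 183 186 185  85  59  67  68  67  70  66  63  54  50  58  65  63
  63  65  62]
259 [np.float64(0.40069817724881424), np.float64(0.40041631847857173), np.float64(0.40005382748651186)]
260 [np.float64(0.40153935022271514), np.float64(0.4012713497357266), np.float64(0.40092687428757795)]
268 [np.float64(0.4082676582015029), np.float64(0.408110495629156), np.float64(0.40791010233739067)]
269 [np.float64(0.40910860085494793), np.float64(0.4089652904098486), np.float64(0.4087829035139373)]
tcp 0.41438091655094905
```

View pics/w7z.png

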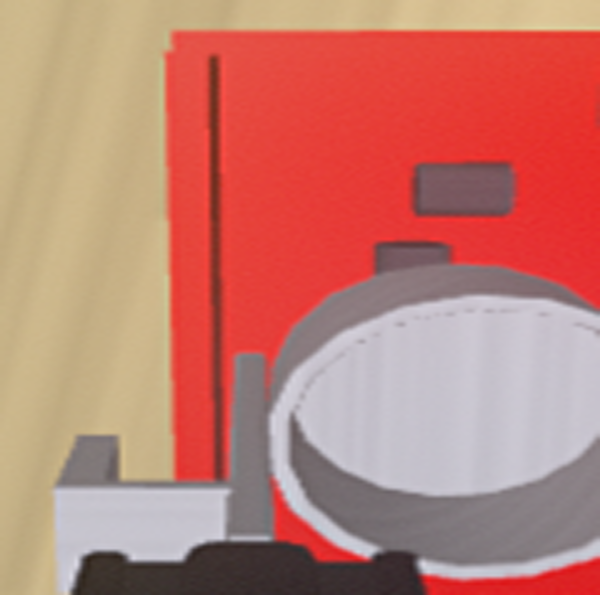

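```bash
python3 - <<'E'
from h import *
o=robot.get_obs();W=cam('wrist',o)
bx=np.array([np.cos(np.radians(12.2)),np.sin(np.radians(12.2))])
zt=.2537
for x in (54,56,232,234): print(x,plane(W,(225+x/5-.4,85+487/3.4-.35),zt)[:2]@bx)
print('expect outer',.41438-.0530,.41438-.0530+.032,' handle face',.41438-.0025)
row((.425-.0005,-.0069,.290),12.2)
E
```

```text
54 0.39251402896704585
56 0.39272908713288895
232 0.41162486483256616
234 0.41183940664842705
expect outer 0.36138000000000003 0.39338000000000006  handle face 0.41188
[-0.0032  0.0115 -0.0019] [ 0.     -0.0004  0.    ]
```

```bash
python3 -m crank '[[0,0.02,-0.0028,0,0,0,-1],[0,0.06,-0.0028,0,0,0,-1],[0,0.1,-0.0028,0,0,0,-1],[0,0.14,-0.0028,0,0,0,-1],[0,0.17,-0.0028,0,0,0,-1],[0,0.19,-0.0028,0,0,0,-1],[0,0.19,-0.0028,0,0,0,-1]]'; python3 - <<'E'
from h import *
o=robot.get_obs();print(o['position'],o['ft_force'])
im=vision.camera('wrist');cv2.imwrite('pics/w8z.png',cv2.resize(im[85:260,225:345],None,fx=5,fy=3.4,interpolation=cv2.INTER_CUBIC))
E
```

```text
time: 14.12
position: [0.4238, -0.0079, 0.2]
tool_rot: [0.551, -0.445, 0.443, -0.55]
ft_force: [0.4, 1.0, -2.1]
grip_width: 0.0129
[ 0.42375612 -0.00791278  0.20004897] [ 0.37876617  1.03849328 -2.13234769]
```

View pics/w8z.png

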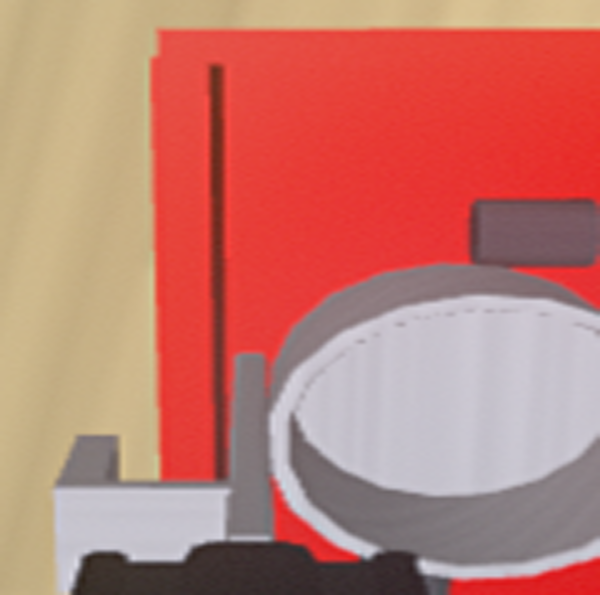

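```bash
python3 -m crank '[[0,0,0.0018,0,0,0,-1],[0,0.02,0.0018,0,0,0,-1],[0,0.04,0.0018,0,0,0,-1],[0,0.054,0.0018,0,0,0,-1],[0,0.062,0.0018,0,0,0,-1],[0,0.066,0.0018,0,0,0,-1],[0,0.066,0.0018,0,0,0,-1]]'; python3 - <<'E'
from h import *
o=robot.get_obs();print(o['position'],o['ft_force'])
im=vision.camera('wrist');cv2.imwrite('pics/w9z.png',cv2.resize(im[85:260,225:345],None,fx=5,fy=3.4,interpolation=cv2.INTER_CUBIC))
im=vision.camera('scene');cv2.imwrite('pics/s9.png',cv2.resize(im[140:260,180:340],None,fx=4.5,fy=4.5,interpolation=cv2.INTER_CUBIC))
E
```

```text
time: 15.05
position: [0.4252, -0.0078, 0.1677]
tool_rot: [0.55, -0.444, 0.444, -0.55]
ft_force: [0.9, 0.7, -1.2]
grip_width: 0.0128
[ 0.42522281 -0.00781151  0.16772891] [ 0.87854334  0.67275555 -1.20944297]
```

View pics/w9z.png

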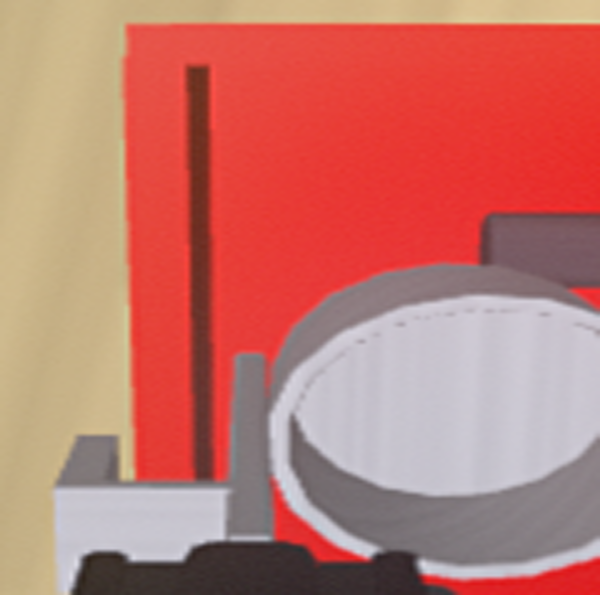

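View pics/s9.png

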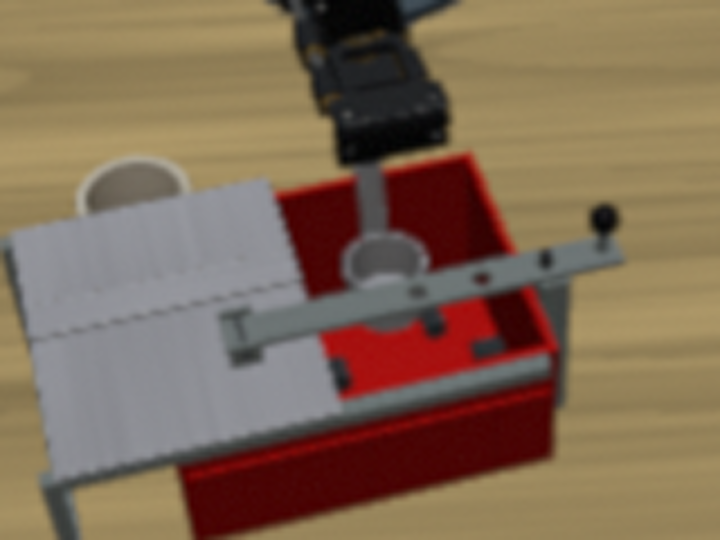

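The lip now sits between the prong (about x=118) and the handle (about x=232), close to seated. I'll lower the last bit.

```bash
python3 -m crank '[[0,0.002,0,0,0,0,-1],[0,0.003,0,0,0,0,-1],[0,0.003,0,0,0,0,-1]]';  python3 -m crank '[[0,0.001,0,0,0,0,-1],[0,0.001,0,0,0,0,-1]]'
```

```text
time: 15.52
position: [0.4252, -0.0078, 0.1663]
tool_rot: [-0.55, 0.444, -0.444, 0.55]
ft_force: [-0.3, 0.2, -1.6]
grip_width: 0.0127
time: 15.78
position: [0.4252, -0.0078, 0.166]
tool_rot: [-0.55, 0.444, -0.444, 0.55]
ft_force: [-0.4, 0.7, 2.6]
grip_width: 0.0124
```

```bash
python3 -m crank '[[0,0,0,0,0,0,-0.55],[0,0,0,0,0,0,-0.3],[0,0,0,0,0,0,-0.1],[0,0,0,0,0,0,-0.1],[0,0,0,0,0,0,-0.1]]'; python3 -c "
from h import *
print(robot.get_obs()['ft_force'])
cv2.imwrite('pics/w10.png',vision.camera('wrist'))"
```

```text
time: 16.4
position: [0.4252, -0.0078, 0.1658]
tool_rot: [0.55, -0.444, 0.444, -0.55]
ft_force: [0.2, 0.2, 0.2]
grip_width: 0.0389
[0.19278993 0.18190318 0.15234597]
```

View pics/w10.png

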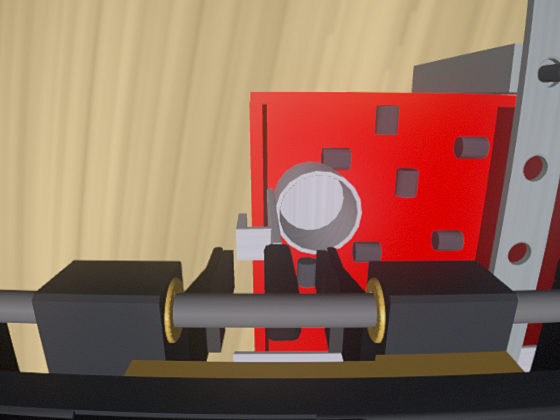

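It hangs free of the fingers, tilted slightly as it settles. Retreating straight up.

```bash
python3 -m crank '[[0,-0.02,0,0,0,0,-0.1],[0,-0.08,0,0,0,0,-0.1],[0,-0.16,0,0,0,0,-0.1],[0,-0.26,0,0,0,0,-0.1],[0,-0.36,0,0,0,0,-0.1],[-0.1,-0.36,0,0,0,0,-0.1],[-0.22,-0.36,0,0,0,0,-0.1],[-0.34,-0.36,0,0,0,0,-0.1],[-0.46,-0.36,0,0,0,0,-0.1],[-0.46,-0.36,0,0,0,0,-0.1]]'; python3 - <<'E'
from h import *
im=vision.camera('scene');cv2.imwrite('pics/s11.png',im);cv2.imwrite('pics/s11z.png',cv2.resize(im[130:270,160:360],None,fx=4,fy=4,interpolation=cv2.INTER_CUBIC))
im=vision.camera('top');cv2.imwrite('pics/t11.png',im);cv2.imwrite('pics/t11z.png',cv2.resize(im[160:290,220:420],None,fx=4,fy=4,interpolation=cv2.INTER_CUBIC))
E
```

```text
time: 17.7
position: [0.3747, 0.2204, 0.3465]
tool_rot: [-0.552, 0.442, -0.442, 0.552]
ft_force: [0.3, 0.1, 0.3]
grip_width: 0.039
```

View pics/s11z.png

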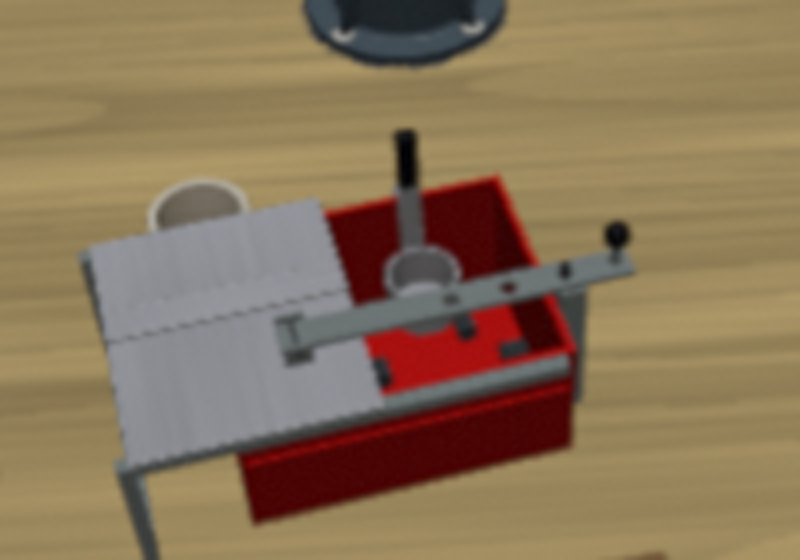

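View pics/t11z.png

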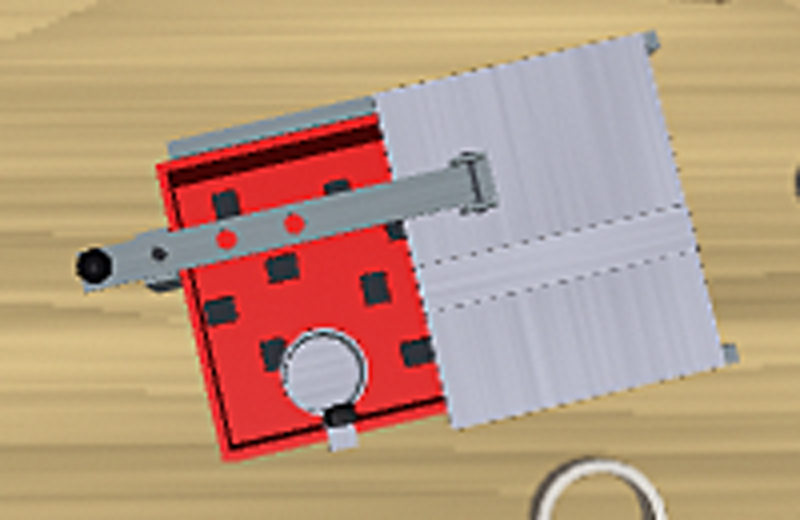

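View pics/t11.png

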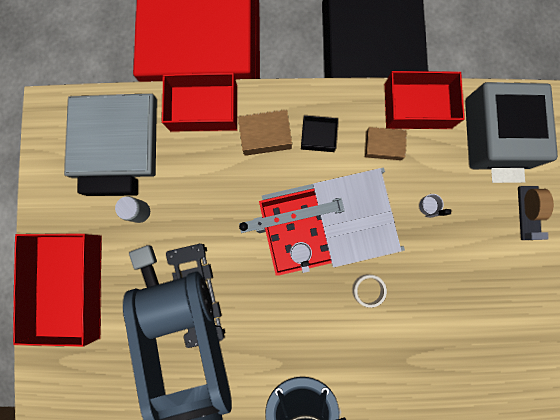

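```bash
python3 -m crank '[[0,0,0,0,0,0,-0.1],[0,0,0,0,0,0,-0.1],[0,0,0,0,0,0,-0.1],[0,0,0,0,0,0,-0.1]]' >/dev/null; python3 - <<'E'
from h import *
np.set_printoptions(precision=4,suppress=True)
t=vision.camera('top');s=vision.camera('scene')
a=cv2.imread('pics/top0.png')
d=cv2.absdiff(t,cv2.imread('pics/t11.png'))[:, 230:].max(); print('change since last',d)
# bystander change vs start
m=(cv2.absdiff(t,a).max(2)>40).astype(np.uint8); n,l,st,c=cv2.connectedComponentsWithStats(m)
print([tuple(x) for x in st[1:] if x[4]>8])
def blob(im,x0,y0,x1,y1,thr=55):
    m=(im[y0:y1,x0:x1].max(2)<thr).astype(np.uint8); n,l,st,c=cv2.connectedComponentsWithStats(m)
    i=1+np.argmax(st[1:,4]); return c[i]+[x0,y0],st[i]+[x0,y0,0,0,0]
gt=blob(t,298,256,312,270);gs=blob(s,255,158,267,180);print(gt,gs)
g,r=tri((cam('top'),gt[0]),(cam('scene'),gs[0]));print(g,r)
c=plane(cam('top'),np.array([324,371])/4+[220,160]-.4,.07)
d=(c-g)[:2];y=np.radians(12.2);print('cup rel grip in bin',d@[np.cos(y),np.sin(y)],d@[-np.sin(y),np.cos(y)])
E
```

```text
change since last 163
[(np.int32(348), np.int32(168), np.int32(53), np.int32(91), np.int32(2913)), (np.int32(280), np.int32(184), np.int32(53), np.int32(92), np.int32(2367)), (np.int32(289), np.int32(187), np.int32(6), np.int32(4), np.int32(12)), (np.int32(296), np.int32(186), np.int32(7), np.int32(4), np.int32(12)), (np.int32(332), np.int32(198), np.int32(9), np.int32(13), np.int32(35)), (np.int32(335), np.int32(211), np.int32(9), np.int32(3), np.int32(12)), (np.int32(291), np.int32(213), np.int32(5), np.int32(6), np.int32(23)), (np.int32(274), np.int32(216), np.int32(5), np.int32(6), np.int32(22)), (np.int32(204), np.int32(222), np.int32(44), np.int32(19), np.int32(402)), (np.int32(412), np.int32(238), np.int32(31), np.int32(30), np.int32(571)), (np.int32(124), np.int32(243), np.int32(109), np.int32(177), np.int32(11647)), (np.int32(0), np.int32(321), np.int32(92), np.int32(99), np.int32(5580)), (np.int32(327), np.int32(406), np.int32(17), np.int32(14), np.int32(128)), (np.int32(299), np.int32(412), np.int32(29), np.int32(8), np.int32(74))]
(array([304.7222, 263.4167]), array([301, 261,  10,   6,  36])) (array([261.3448, 169.3793]), array([259, 163,   5,  14,  58]))
[ 0.4262 -0.0048  0.168 ] [np.float64(0.8372551452732633), np.float64(0.8372551452732646)]
cup rel grip in bin 0.028030474327648387 -0.00033285868324405113
```

```bash
python3 - <<'E'
from h import *
t=vision.camera('top'); d=cv2.absdiff(t,cv2.imread('pics/t11.png'))[0:360,236:].max(); print(d)
o=robot.get_obs();print(o['time'],o['position'],o['ft_force'])
if d<60: robot.hand_in(); print('handed in')
E
```

```text
9
18.45 [0.37662216 0.2168507  0.3457697 ] [-0.37593194  0.44223993  0.02416944]
the job is handed in; nothing more can be done
handed in
```

I finished the job and handed it in at 18.5 s of the 58 s allowed; it gives no verdict, so what follows is from my own checks.

- **Cover:** I lifted the stay bar off its pin and slid the cover back about 90 mm (the pictures gave 89–92 mm). I then lowered the bar so the hole nearest the knob dropped over the pin. The pin shows through that hole in both the scene and top views, and the knob came back to its level height.
- **Dipper:** I hung the hooked dipper on the lip on the robot's side, at about bin y = 0.05, with its cup inside the bin. I released it only once the force changed sign, showing the lip was carrying it.

**Last checks:**
- The dipper hangs within about 2–3° of upright (the cup measured 28 mm from the grip, against 32 mm nominal). It is in line with the bin along y.
- The first check for movement showed a large change in the picture. I did not look into it, but took it to be the arm. A repeat over the bin area, leaving out the robot's base, showed nothing moving.
- Compared with the first picture, only the cover, the stay bar, the dipper and the robot had changed. The arm now partly hides one tool on the left, so I could not confirm that one from the picture, but nothing was moved near it at bench level.
- No force reading came near the limits, and the gripper was clear of everything at hand-in.

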